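# Lap the specimen on two grits

## Robot

A 7-joint arm with a two-finger parallel gripper is mounted at the origin on a cart in front of the work surface, level with it; the furniture and walls round the work are solid. World frame = base frame: x ahead of the robot, y to its left, z up, the work surface at z = 0. Lengths are in m, angles in rad, forces in N, time in s.
With the tool pointing down it reaches from about 0.4 to 0.875 m from the base axis. Payload 4.4 kg.
Tool frame: the origin (TCP) lies on the centre line of the jaws, within the pads' length; the fingertips stand 19 mm ahead of it and the grasp point (between the pads) is the TCP; x points along the fingers, y is the direction in which the jaws open and shut, and the axes are right-handed (so a half turn about x gives the same grasp; the last joint's range is limited). The gripper opens to 85 mm and grips with 20 to 120 N. Pads are 22 mm wide; open, the fingers measure 114 mm over their backs; the gripper's body (76 mm by 85 mm) begins 54 mm behind the grasp point. The pads swing forward as they close: fully open they stand 13 mm farther back than shut.
Start: joints at [-1.197, 0.628, 0.038, 1.517, -0.027, 0.996, -0.02], TCP at [0.277, 0.588, 0.25] pointing down, gripper open.
Joint ranges: [-3.06, 3.06], [-0.37, 2.12], [-1.25, 1.32], [0.18, 2.47], [-1.1, 4.24], [0.23, 1.98], [-2.94, 2.94]. Speed limits (rad/s): [2.57, 2.57, 3.14, 3.14, 3.14, 3.14, 3.14].

## Interface

Orientations are given as a unit quaternion [x, y, z, w].
In Python, from bench import bot gives the robot as it stands.
- The arm moves only by the tool arm_command, never from a script. Its argument "moves" is a list of rows, each a list of 3 entries, a list of its own where there are three numbers: the shift along the tool's x, y, z in m, then the turn about the tool's x in rad, then the closure in counts, from 0 (fully open) to 255 (shut). A call has 1 to 12 rows; each row is the pose to reach, as a shift and turn from the pose measured when the call began, along the tool's axes at that moment; what a row does not reach only later rows make up. A row lasts 1/12 s, in which the tool goes at most 41.7 mm and 7.16 degrees, less where a joint would pass 70% of its speed; a pose out of reach is approached as far as the arm can. A call with a gripper value outside its range is refused whole. The fingers move at their own pace and stop on an object; "newtons" is the grip in N (left out, the last holds). Time passes only in rows, so rows that repeat a pose let the fingers close. It gives the time, the measured TCP pose, the force and the opening at its end, in the units of the state.
- bot.get_obs(): the state, without advancing time (a new reading comes with each control period).
- bot.get_image(name): name is "side" or "top" or "wrist"; returns (picture, depth): 400x640x3 uint8, blue, green, red; 400x640 float32, m along the optical axis (not along the pixel's ray), 0 where there is no reading.
- bot.camera_params(name): a dict with "fx", "fy", "cx", "cy" (pixels), "R" (3x3) and "t" (3): a world point X has camera coordinates R X + t; the wrist camera has in their place "hand_eye" (4x4, takes a point from camera to tool coordinates, whose origin is the TCP and whose axes are the tool frame's). Camera axes: x right, y down, z forward; pixel columns grow to the right and rows downward; lengths in m; the calibration is good to about 2 mm. A picture is of the moment at which its call begins: read the wrist's pose just before it. camera_params takes no time and is no camera call.
- bot.finish_job(): hands the job in, once; it reports no verdict.
Trained networks look in the newest picture that a camera, given by its name, has taken for a name from the list of things; names that differ only in an ending like _2 or _b are one class to them, and where a whole thing is asked for, a point or a joint stands for the part that bears it (a point fixed in the world has none). Each returns a list of dicts, best first, with "confidence" (0 to 1); they miss things now and then, are a little off and sometimes report something else, mostly with a low value. They report only what shows in the picture. A call takes as long as a camera call. They do not tell look-alikes from the thing itself.
- bot.spot_in(query, camera): "position" ([column, row] in pixels, amid what is visible of it).
- bot.masks_of(query, camera): "region" (400x640 bool, what is visible of it) and "position" ([column, row] in pixels, amid what is visible of it).
- bot.spot_point(query, camera): "position" ([column, row] in pixels: a listed point, or the origin of a listed thing).
The state is a dict: "clock": time; "joint_positions": joint angles; "dq": joint speeds; "tau": joint torques, N m; "eef_pos": TCP position; "tool_rot": TCP orientation; "ft_force": force on the tool from outside, world axes, zero at the start; "ft_torque": the same for the moment, N m; "width": finger opening in m.
Only numpy, scipy, OpenCV 4.12 (cv2) and the standard library are available. Lean on these libraries where they do the work, as an engineer would, in place of code of your own. Each camera call takes 0.05 s, during which the arm holds its last target. There are 200 camera calls.

## Task

Take the spring-loaded specimen holder out of its fork stand and lap the specimen with one stroke on the green coarse strip, then one on the pink fine strip, each stroke from the clamp bar along to the free end. Keep the specimen flat, wholly on the film and steadily pressed against its spring without lifting off part way and without pushing the spring to its stop; hold the handle's broad sides in line with the green strip but turned a quarter turn, crosswise, on the pink one, so that the fine stroke crosses the coarse scratches. Then hang the holder back upright in the fork stand with its flange inside the lips, and leave the bottle, the dish and the eyepiece where they are.

Things in the scene. Friction and masses are not known exactly. Their poses are not given: they have to be found in the camera images.
- holder: loose sprung specimen holder, upright in the fork stand, 100 mm tall, 0.23 kg. Origin: centre of the specimen's face (its underside) with the spring relaxed; z up the handle. From below: dark round specimen 30 mm across (z 0 to 12 mm), aluminium sleeve 36 mm across (z 12 to 34), flange 57 mm across (z 34 to 40), black handle (z 40 to 100)
- grip (a point): middle of the handle, 66 mm above the holder's origin. The handle is 40 mm long along the holder's x and 22 mm thick along y: its broad sides face +y and -y, and it is gripped across them
- specimen (a joint): how far the specimen is pushed up into the sleeve against the spring, m: 0 relaxed, 0.010 at its stop; the spring pushes with 2 N at 0 and 0.8 N more for each mm
- face (a point): centre of the specimen's underside, moves with the specimen
- green_strip: glass lapping plate 212 x 74 mm with coarse green film, on a black mat 222 x 80 mm, fixed. Origin: centre of its underside, on the desk; x along its length from the clamped to the free end; z up. Film 56 mm wide (y -28 to 28 mm), top 15 mm above the origin. The aluminium clamp bar lies across x -103 to -83 mm, 22 mm high, its screws 28 mm
- green_strip_start (a point): point on the film's surface 60 mm from the plate's middle towards the clamp bar: the specimen's centre here starts the stroke (its rim is then 8 mm from the bar)
- green_strip_end (a point): point on the film's surface 80 mm from the plate's middle towards the free end: the specimen's centre here ends the stroke
- pink_strip: glass lapping plate 212 x 74 mm with fine pink film, on a black mat 222 x 80 mm, fixed. Origin: centre of its underside, on the desk; x along its length from the clamped to the free end; z up. Film 56 mm wide (y -28 to 28 mm), top 15 mm above the origin. The aluminium clamp bar lies across x -103 to -83 mm, 22 mm high, its screws 28 mm
- pink_strip_start (a point): point on the film's surface 60 mm from the plate's middle towards the clamp bar: the specimen's centre here starts the stroke (its rim is then 8 mm from the bar)
- pink_strip_end (a point): point on the film's surface 80 mm from the plate's middle towards the free end: the specimen's centre here ends the stroke
- fork_stand: grey and aluminium fork stand, 100 x 86 x 64 mm, fixed to the desk. Origin: centre of its fork on the desk; the fork's 44 mm wide slot opens towards -x, and above it nothing is in the way: the holder lifts straight out and goes straight back in
- fork_seat (a point): centre of the fork's top, 60 mm above the desk. The holder's flange lies here with its underside at this height, inside lips 4 mm high that leave it 3 to 4 mm of play; the holder's origin is then 34 mm below this point
- oil_bottle: bystander: brown glass bottle with a black cap, 27 mm diameter, 62 mm tall; origin at the centre of its base
- petri: bystander: round petri dish with a tan filling, 55 mm diameter, 12 mm tall; origin at the centre of its base
- eyepiece: bystander: black microscope eyepiece with a white band, 42 mm diameter, 53 mm tall; origin at the centre of its base
There are look-alikes about, which are no part of the job. Leave any brown look-alike of the holder alone.

How it is judged:
By the outcome, as a careful person would: the job done as asked, in the order asked, and still so for the second after the job is handed in, with the robot touching nothing.
It also fails if it takes over 72 s, if anything falls off the work surface, if the arm or the gripper's body presses on something with over 40 N, if the wrist force passes 120 N, or if a joint passes its speed limit or range.

## Working session

There is one attempt and no reset: what is moved stays moved. The work goes in short steps, Python scripts to look and compute and a tool call to move; the robot and the scene stay as the last step left them, time stands still between calls to the robot, and variables do not carry over. Pictures are saved under pics/ and viewed, about 8 in all and at most 12, crops included, and the job is handed in when it is done.

Besides the shell and the picture viewer there is one more tool, called after "Call:" as name(argument=value, ...), one argument or row to a line, values as JSON. arm_command: Moves the arm, as the interface text tells. Its arguments: {"type":"object","properties":{"moves":{"type":"array","items":{"type":"array"}},"newtons":{"type":"number"}},"required":["moves"]}

```bash
mkdir -p pics
cat > h.py <<'E'
import numpy as np, cv2
from bench import bot
from scipy.spatial.transform import Rotation as Rot
def world(cam,u,v,d,obs=None):
    p=bot.camera_params(cam)
    c=np.array([(u-p['cx'])/p['fx']*d,(v-p['cy'])/p['fy']*d,d])
    if 'R' in p: return np.array(p['R']).T@(c-np.array(p['t']))
    H=np.array(p['hand_eye']); q=H[:3,:3]@c+H[:3,3]
    return Rot.from_quat(obs['tool_rot']).apply(q)+np.array(obs['eef_pos'])
def cloud(cam,depth,obs=None):
    p=bot.camera_params(cam); v,u=np.mgrid[0:400,0:640]
    c=np.stack([(u-p['cx'])/p['fx']*depth,(v-p['cy'])/p['fy']*depth,depth],-1)
    if 'R' in p: return (c-np.array(p['t']))@np.array(p['R'])
    H=np.array(p['hand_eye']); q=c@H[:3,:3].T+H[:3,3]
    return q@Rot.from_quat(obs['tool_rot']).as_matrix().T+np.array(obs['eef_pos'])
E
python3 - <<'E'
from h import *
o=bot.get_obs(); print(o['clock'],o['eef_pos'],o['tool_rot'],o['width'],o['ft_force'])
print(Rot.from_quat(o['tool_rot']).as_matrix().round(3))
for cam in ['top','side']:
    im,d=bot.get_image(cam); cv2.imwrite(f'pics/{cam}0.png',im); np.save(f'{cam}0.npy',d); P=cloud(cam,d)
    for q in ['holder','green_strip','pink_strip','fork_stand','oil_bottle','petri','eyepiece']:
        for r in bot.masks_of(q,cam)[:3]:
            m=r['region']&(d>0); print(cam,q,round(r['confidence'],2),np.round(r['position']),m.sum(),np.median(P[m],0).round(3),np.percentile(P[m][:,2],[5,95]).round(3))
E
```

```text
0.0 [0.27647435 0.58762694 0.24938307] [ 0.15359494  0.69020948 -0.15491787  0.68994197] 0.08567385104866859 [0.09185235 0.51447094 0.51681713]
[[-0.001  0.426  0.905]
 [-0.002  0.905 -0.426]
 [-1.    -0.002  0.   ]]
top holder 0.77 [435. 272.] 520 [ 0.386 -0.224  0.059] [0.038 0.103]
top holder 0.55 [424. 219.] 468 [ 0.5   -0.2    0.088] [0.065 0.129]
top holder 0.2 [306. 187.] 2824 [0.588 0.066 0.016] [0.004 0.023]
top green_strip 0.9 [304. 190.] 2737 [0.588 0.066 0.016] [0.006 0.023]
top green_strip 0.51 [286. 240.] 2870 [0.458 0.118 0.016] [0.006 0.023]
top pink_strip 0.71 [287. 240.] 3004 [0.458 0.115 0.016] [0.005 0.023]
top pink_strip 0.61 [310. 188.] 2678 [0.588 0.066 0.016] [0.006 0.023]
top fork_stand 0.96 [414. 210.] 1236 [ 0.51  -0.204  0.06 ] [0.006 0.067]
top oil_bottle 0.66 [259. 130.] 140 [0.73  0.177 0.043] [0.008 0.064]
top petri 0.53 [217. 138.] 326 [0.72  0.294 0.007] [0.004 0.011]
top petri 0.48 [287. 240.] 2862 [0.458 0.115 0.016] [0.006 0.023]
top eyepiece 0.72 [427. 146.] 280 [ 0.681 -0.238  0.053] [0.012 0.056]
side holder 0.81 [319. 156.] 308 [ 0.505 -0.195  0.09 ] [0.065 0.126]
side holder 0.63 [352. 154.] 304 [ 0.388 -0.218  0.057] [0.018 0.099]
side green_strip 0.56 [321. 239.] 1724 [0.593 0.083 0.015] [0.004 0.022]
side green_strip 0.37 [321. 152.] 347 [ 0.504 -0.195  0.089] [0.062 0.126]
side pink_strip 0.87 [368. 243.] 1740 [0.463 0.135 0.015] [0.004 0.021]
side fork_stand 0.9 [315. 176.] 715 [ 0.518 -0.195  0.011] [0.004 0.064]
side eyepiece 0.6 [263. 172.] 190 [ 0.682 -0.229  0.047] [0.005 0.055]
```

View pics/top0.png

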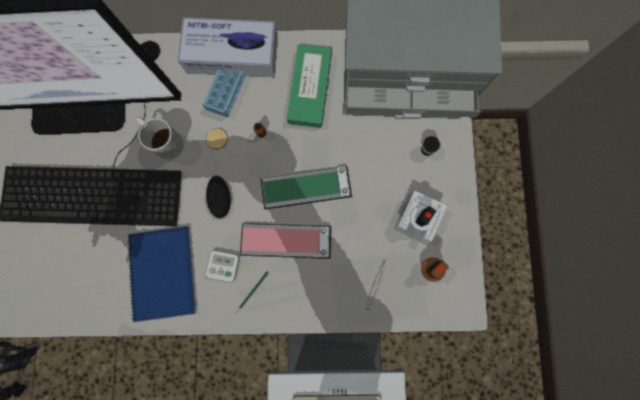

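Run:
```python
import cv2,numpy as np
im=cv2.imread('pics/top0.png')[170:310,370:480]; a=cv2.resize(im,None,fx=4,fy=4,interpolation=2)
b=cv2.resize(cv2.imread('pics/side0.png')[110:210,250:380],(330*2//2,254),interpolation=2)
o=np.zeros((560,780,3),np.uint8); o[:560,:440]=a; o[:254,445:775]=b; cv2.imwrite('pics/crop0.png',o)
```

```text
(no output)
```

View pics/crop0.png

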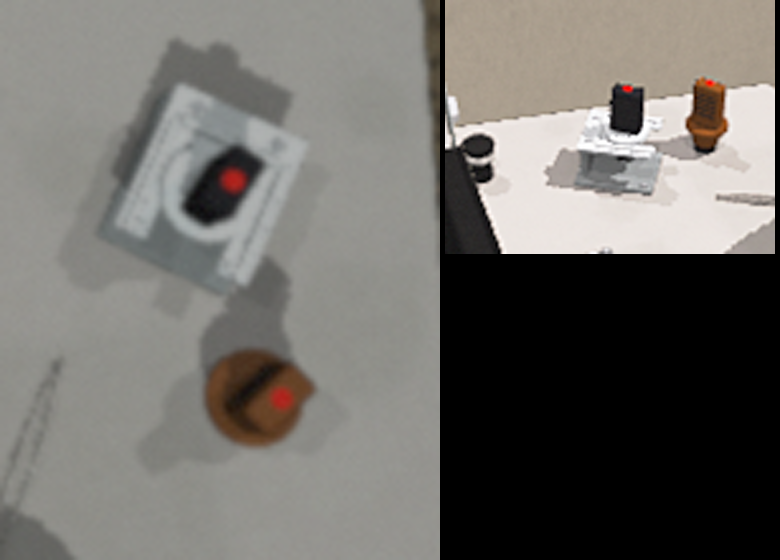

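The choices are the black-handled holder in the fork stand, top (424,216), and the brown look-alike standing on the desk at (435,270). I choose the black one; the crop shows it seated in the fork. The clamp bars are at the right (−y) ends of both strips, near (340,180) for green and (325,240) for pink.

```bash
cat >> h.py <<'E'
def rect(pts):
    (c,s,a)=cv2.minAreaRect((pts*1000).astype(np.float32)); 
    b=cv2.boxPoints((c,s,a)); e=b[1]-b[0]; f=b[2]-b[1]
    l=e if np.hypot(*e)>np.hypot(*f) else f
    return np.round(np.array(c)/1000,4), np.round(s,1), round(float(np.degrees(np.arctan2(l[1],l[0]))),1)
def film(im,P,which):
    b,g,r=[im[...,i].astype(int) for i in range(3)]
    m=((g-r>20)&(g-b>5)) if which=='green' else ((r-g>35)&(r-b>20))
    m&=(abs(P[...,2]-.015)<.006)
    c={'green':(.588,.066),'pink':(.458,.115)}[which]
    m&=np.hypot(P[...,0]-c[0],P[...,1]-c[1])<.14
    m=cv2.morphologyEx(m.astype(np.uint8),cv2.MORPH_OPEN,np.ones((3,3)))>0
    return m
E
python3 - <<'E'
from h import *
for cam in ['top','side']:
    im=cv2.imread(f'pics/{cam}0.png'); d=np.load(f'{cam}0.npy'); P=cloud(cam,d)
    near=lambda c,r:np.hypot(P[...,0]-c[0],P[...,1]-c[1])<r
    for w in['green','pink']:
        m=film(im,P,w); print(cam,w,m.sum(),rect(P[m][:,:2]),np.median(P[m][:,2]))
        c={'green':(.588,.066),'pink':(.458,.115)}[w]
        m=near(c,.15)&(P[...,2]>.009)&(P[...,2]<.035); print(' plate',rect(P[m][:,:2]))
    m=near((.5,-.2),.06)&(P[...,2]>.115); print(cam,'handle',m.sum(),rect(P[m][:,:2]),np.percentile(P[m][:,2],[50,98]))
    m=near((.51,-.204),.09)&(P[...,2]>.05)&(P[...,2]<.07); print(cam,'fork',m.sum(),rect(P[m][:,:2]))
p=bot.camera_params('wrist'); print(np.array(p['hand_eye']).round(3),p['fx'])
E
```

```text
top green 1602 (array([0.5891, 0.0778]), array([ 57.2, 185.3]), -82.6) 0.01614253139823524
 plate (array([0.5346, 0.0718]), array([193.7, 233. ]), -86.4)
top pink 1658 (array([0.4596, 0.1299]), array([184.3,  55. ]), 87.2) 0.016190934290120314
 plate (array([0.4878, 0.1336]), array([230.1, 286.7]), -67.8)
top handle 192 (array([ 0.5025, -0.2053]), array([22.4, 39.7]), -34.1) [0.12657794 0.13067458]
top fork 1061 (array([ 0.5089, -0.2087]), array([84.2, 94.8]), -26.5)
side green 984 (array([0.5892, 0.0784]), array([ 59.2, 190.6]), -83.0) 0.015439569475813883
 plate (array([0.5333, 0.0721]), array([192.3, 228.6]), -84.4)
side pink 994 (array([0.459 , 0.1292]), array([191.6,  58.3]), 86.7) 0.015129244056315723
 plate (array([0.496 , 0.1344]), array([220.3, 259.9]), -87.4)
side handle 79 (array([ 0.5012, -0.2022]), array([24.1, 39.5]), -35.7) [0.12476151 0.12877173]
side fork 361 (array([ 0.5085, -0.2057]), array([87.8, 94.8]), -27.9)
[[-0.001 -0.299  0.954 -0.124]
 [ 1.     0.001  0.001 -0.   ]
 [-0.001  0.954  0.299 -0.077]
 [ 0.     0.     0.     1.   ]] 279.1161950767036
```

```bash
cat >> h.py <<'E'
def go(pos,yaw=None):
    "shift along tool axes and turn to reach world pos with tool z at yaw (deg)"
    o=bot.get_obs(); R=Rot.from_quat(o['tool_rot']).as_matrix(); p=np.array(o['eef_pos'])
    s=R.T@(np.array(pos)-p); y=np.degrees(np.arctan2(R[1,2],R[0,2]))
    t=0 if yaw is None else -((yaw-y+180)%360-180)
    print('t%.2f'%o['clock'],'tcp',p.round(4),'yaw %.1f'%y,'tiltx',R[:,0].round(3),'F',np.round(o['ft_force'],1),'w %.4f'%o['width'])
    print('-> shift',s.round(4),'turn %.3f'%np.radians(t)); return s
E
python3 -c "
from h import *
go([.5,.1,.25],-35)"
```

```text
t0.80 tcp [0.2767 0.5882 0.2504] yaw -25.2 tiltx [ 0.  0. -1.] F [ 0.3 -0.7 -0.1] w 0.0852
-> shift [ 3.000e-04 -3.467e-01  4.099e-01] turn 0.171
```

Call:
arm_command(
  moves=[
    [[0, -0.35, 0.41], 0.17, 0],
    [[0, -0.35, 0.41], 0.17, 0],
    [[0, -0.35, 0.41], 0.17, 0],
    [[0, -0.35, 0.41], 0.17, 0],
    [[0, -0.35, 0.41], 0.17, 0],
    [[0, -0.35, 0.41], 0.17, 0],
    [[0, -0.35, 0.41], 0.17, 0],
    [[0, -0.35, 0.41], 0.17, 0],
    [[0, -0.35, 0.41], 0.17, 0],
    [[0, -0.35, 0.41], 0.17, 0],
    [[0, -0.35, 0.41], 0.17, 0],
    [[0, -0.35, 0.41], 0.17, 0],
  ],
)

```text
clock: 1.8
eef_pos: [0.4832, 0.1306, 0.2507]
tool_rot: [0.212, 0.674, -0.212, 0.675]
ft_force: [0.1, -0.5, 0.1]
width: 0.0855
```

```bash
python3 -c "
from h import *
go([.46,-.175,.25],-35)"
```

```text
t1.80 tcp [0.4832 0.1306 0.2507] yaw -34.9 tiltx [ 0.001  0.    -1.   ] F [ 0.1 -0.5  0.1] w 0.0855
-> shift [ 0.0005 -0.2638  0.156 ] turn 0.001
```

Call:
arm_command(
  moves=[
    [[0, -0.265, 0.205], 0, 0],
    [[0, -0.265, 0.205], 0, 0],
    [[0, -0.265, 0.205], 0, 0],
    [[0, -0.265, 0.205], 0, 0],
    [[0, -0.265, 0.205], 0, 0],
    [[0, -0.265, 0.205], 0, 0],
    [[0, -0.265, 0.205], 0, 0],
    [[0, -0.265, 0.205], 0, 0],
    [[0, -0.265, 0.205], 0, 0],
    [[0, -0.265, 0.205], 0, 0],
    [[0, -0.265, 0.205], 0, 0],
  ],
)

```text
clock: 2.72
eef_pos: [0.4994, -0.2035, 0.2504]
tool_rot: [0.213, 0.674, -0.212, 0.674]
ft_force: [-0.2, 1.4, 0.0]
width: 0.0851
```

Run:
```python
from h import *
go([.502,-.204,.094],-35)
o=bot.get_obs(); im,d=bot.get_image('wrist'); cv2.imwrite('pics/w1.png',im); P=cloud('wrist',d,o)
near=lambda c,r:np.hypot(P[...,0]-c[0],P[...,1]-c[1])<r
m=near((.5,-.2),.04)&(P[...,2]>.115); print('handle',m.sum(),rect(P[m][:,:2]),np.percentile(P[m][:,2],[50,98]))
dark=m&(im.max(-1)<0); m=near((.51,-.204),.09)&(P[...,2]>.055)&(P[...,2]<.07); print('fork',m.sum(),rect(P[m][:,:2]))
for q in ['fork_seat','grip']:
  for r in bot.spot_point(q,'wrist')[:2]:
    u,v=r['position']; p=bot.camera_params('wrist'); a=world('wrist',u,v,.2,o); b=world('wrist',u,v,.4,o)
    z=.06 if q=='fork_seat' else .092; k=(z-a[2])/(b[2]-a[2]); print(q,r['confidence'],u,v,(a+k*(b-a)).round(4))
```

```text
t2.72 tcp [ 0.4994 -0.2035  0.2504] yaw -35.0 tiltx [ 0.001  0.001 -1.   ] F [-0.2  1.4  0. ] w 0.0851
-> shift [0.1564 0.0009 0.0024] turn 0.001
handle 18979 (array([ 0.5022, -0.2006]), array([78.3, 44. ]), 55.1) [0.31662052 0.33029799]
fork 3923 (array([ 0.5075, -0.2088]), array([84. , 94.1]), -26.5)
grip 0.86 241.7 109.6 [ 0.3897 -0.2206  0.092 ]
grip 0.7 323.2 194.7 [ 0.5043 -0.205   0.092 ]
```

View pics/w1.png

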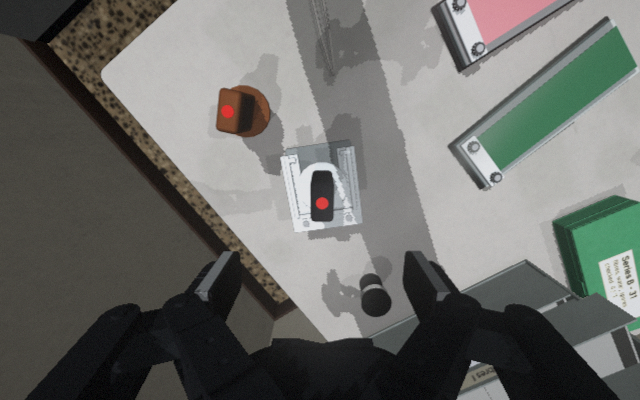

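The wrist view shows the black holder at (321,200) upright in its stand with the handle aligned to the jaws. The brown look-alike is at (240,110), well off. The finger depths contaminated my handle fit, so I'll redo it with a height limit.

Run:
```python
from h import *
o=bot.get_obs(); im,d=bot.get_image('wrist'); P=cloud('wrist',d,o)
near=lambda c,r:np.hypot(P[...,0]-c[0],P[...,1]-c[1])<r
m=near((.5,-.2),.04)&(P[...,2]>.118)&(P[...,2]<.14); print('handle',m.sum(),rect(P[m][:,:2]),np.median(P[m][:,2]),P[m].mean(0))
go([.5035,-.2045,.094],-35)
```

```text
handle 930 (array([ 0.5006, -0.2051]), array([21.6, 39. ]), -35.5) 0.12557629048933744 [ 0.49960005 -0.20457928  0.12527995]
t2.92 tcp [ 0.4999 -0.2019  0.2506] yaw -34.7 tiltx [ 0.001  0.001 -1.   ] F [ 0.5 -0.1 -0.1] w 0.0852
-> shift [ 0.1566 -0.0003  0.0044] turn 0.004
```

Call:
arm_command(
  moves=[
    [[0.03, -0.001, 0.003], 0, 0],
    [[0.065, -0.001, 0.003], 0, 0],
    [[0.1, -0.001, 0.003], 0, 0],
    [[0.13, -0.001, 0.003], 0, 0],
    [[0.15, -0.001, 0.003], 0, 0],
    [[0.157, -0.001, 0.003], 0, 0],
    [[0.157, -0.001, 0.003], 0, 0],
    [[0.157, -0.001, 0.003], 0, 0],
  ],
  newtons=70,
)

```text
clock: 3.58
eef_pos: [0.5026, -0.2038, 0.0942]
tool_rot: [0.211, 0.675, -0.21, 0.675]
ft_force: [0.6, 0.5, -0.6]
width: 0.0855
```

Call:
arm_command(
  moves=[
    [[0, 0, 0], 0, 255],
    [[0, 0, 0], 0, 255],
    [[0, 0, 0], 0, 255],
    [[0, 0, 0], 0, 255],
    [[0, 0, 0], 0, 255],
    [[0, 0, 0], 0, 255],
    [[0, 0, 0], 0, 255],
    [[0, 0, 0], 0, 255],
    [[0, 0, 0], 0, 255],
    [[0, 0, 0], 0, 255],
  ],
  newtons=70,
)

```text
clock: 4.42
eef_pos: [0.5027, -0.2042, 0.0949]
tool_rot: [0.211, 0.674, -0.21, 0.676]
ft_force: [-1.3, 0.5, 5.6]
width: 0.0213
```

```bash
python3 -c "
from h import *
go([.501,-.2045,.2],-35)"
```

```text
t4.42 tcp [ 0.5027 -0.2042  0.0949] yaw -34.7 tiltx [ 0.002  0.001 -1.   ] F [-1.3  0.5  5.6] w 0.0213
-> shift [-0.1051 -0.001  -0.0011] turn 0.005
```

Call:
arm_command(
  moves=[
    [[-0.015, 0, 0], 0, 255],
    [[-0.04, 0, 0], 0, 255],
    [[-0.07, 0, 0], 0, 255],
    [[-0.085, 0, 0], 0, 255],
    [[-0.085, 0.03, -0.005], 0.1, 255],
    [[-0.085, 0.07, -0.013], 0.22, 255],
    [[-0.085, 0.11, -0.02], 0.34, 255],
    [[-0.085, 0.15, -0.028], 0.46, 255],
    [[-0.085, 0.19, -0.035], 0.58, 255],
    [[-0.085, 0.22, -0.041], 0.7, 255],
    [[-0.085, 0.228, -0.042], 0.82, 255],
    [[-0.085, 0.228, -0.042], 0.84, 255],
  ],
  newtons=70,
)

```text
clock: 5.42
eef_pos: [0.5984, 0.0123, 0.1792]
tool_rot: [0.468, 0.531, -0.466, 0.531]
ft_force: [-0.9, -1.1, -2.6]
width: 0.0214
```

Run:
```python
from h import *
go([.5981,.0071,.0885],-82.8)
im,d=bot.get_image('top'); P=cloud('top',d)
for w in['green','pink']:
    m=film(im,P,w); print(w,rect(P[m][:,:2]))
s,ds=bot.get_image('side'); c=np.hstack([im[130:280,220:460],s[100:250,200:440]]); cv2.imwrite('pics/l1.png',cv2.resize(c,None,fx=1.6,fy=1.6,interpolation=2))
o=bot.get_obs(); im,d=bot.get_image('wrist'); P=cloud('wrist',d,o)
for w in['green','pink']:
    m=film(im,P,w); print(w,m.sum(),rect(P[m][:,:2]) if m.sum()>50 else '')
```

```text
t5.42 tcp [0.5984 0.0123 0.1792] yaw -82.6 tiltx [ 0.001  0.002 -1.   ] F [-0.9 -1.1 -2.6] w 0.0214
-> shift [ 0.0907 -0.0011  0.0053] turn 0.003
green (array([0., 0.]), array([0., 0.]), 0.0)
pink (array([0., 0.]), array([0., 0.]), 0.0)
green 10959 (array([0.5882, 0.0798]), array([ 56.7, 182.7]), -82.9)
pink 8740 (array([0.4575, 0.101 ]), array([133.7,  57. ]), 87.1)
```

View pics/l1.png

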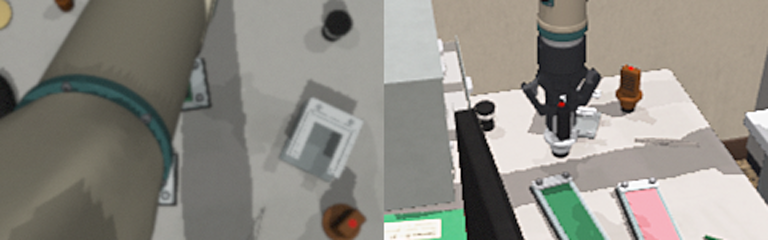

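The holder is held upright over the green strip's clamped end and the fork stand is empty. I'll lower it to the start and press.

Call:
arm_command(
  moves=[
    [[0.03, -0.001, 0.005], 0.003, 255],
    [[0.06, -0.001, 0.005], 0.003, 255],
    [[0.08, -0.001, 0.005], 0.003, 255],
    [[0.09, -0.001, 0.005], 0.003, 255],
    [[0.093, -0.001, 0.005], 0.003, 255],
    [[0.096, -0.001, 0.005], 0.003, 255],
    [[0.099, -0.001, 0.005], 0.003, 255],
    [[0.1, -0.001, 0.005], 0.003, 255],
    [[0.1, -0.001, 0.005], 0.003, 255],
  ],
)

```text
clock: 6.32
eef_pos: [0.5973, -0.0003, 0.081]
tool_rot: [0.469, 0.529, -0.468, 0.531]
ft_force: [-2.4, -1.5, 2.9]
width: 0.0212
```

Run:
```python
from h import *
go([.5981,.0071,.079],-82.8); go([.5806,.146,.079],-82.8)
im,d=bot.get_image('side'); cv2.imwrite('pics/s2.png',cv2.resize(im[150:300,230:400],None,fx=4,fy=4,interpolation=2)[:600])
```

```text
t6.32 tcp [ 5.973e-01 -3.000e-04  8.100e-02] yaw -82.9 tiltx [ 0.003 -0.001 -1.   ] F [-2.4 -1.5  2.9] w 0.0212
-> shift [ 0.002   0.0017 -0.0073] turn -0.003
t6.32 tcp [ 5.973e-01 -3.000e-04  8.100e-02] yaw -82.9 tiltx [ 0.003 -0.001 -1.   ] F [-2.4 -1.5  2.9] w 0.0212
-> shift [ 0.0018  0.0014 -0.1473] turn -0.003
```

View pics/s2.png

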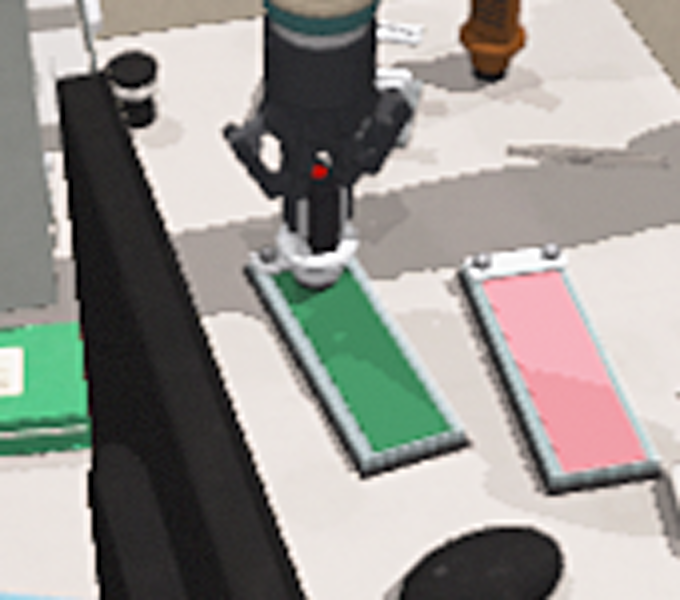

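Run:
```python
from h import *
go([.5981,.0071,.079],-82.8); print(bot.get_obs()['ft_torque'])
```

```text
t6.37 tcp [ 5.974e-01 -2.000e-04  8.100e-02] yaw -82.9 tiltx [ 0.003 -0.001 -1.   ] F [-1.6 -1.9  2. ] w 0.0215
-> shift [ 0.002   0.0016 -0.0071] turn -0.002
[-0.40720858  0.50112419 -0.0479934 ]
```

Call:
arm_command(
  moves=[
    [[-0.006, 0, 0], 0, 255],
    [[-0.012, 0, 0], 0, 255],
    [[-0.012, 0.001, -0.008], 0, 255],
    [[-0.012, 0.001, -0.008], 0, 255],
    [[-0.012, 0.001, -0.008], 0, 255],
    [[-0.012, 0.001, -0.008], 0, 255],
    [[-0.012, 0.001, -0.008], 0, 255],
  ],
)

```text
clock: 6.95
eef_pos: [0.5972, 0.008, 0.0927]
tool_rot: [0.468, 0.529, -0.468, 0.531]
ft_force: [-0.6, -0.9, -3.8]
width: 0.0214
```

Run:
```python
from h import *
go([.5981,.0071,.079],-82.8); print(bot.get_obs()['ft_torque'])
```

```text
t6.95 tcp [0.5972 0.008  0.0927] yaw -82.9 tiltx [ 0.003 -0.001 -1.   ] F [-0.6 -0.9 -3.8] w 0.0214
-> shift [0.0137 0.0007 0.001 ] turn -0.002
[0.01385553 0.01552465 0.04501804]
```

Call:
arm_command(
  moves=[
    [[0.005, 0.001, 0], 0, 255],
    [[0.009, 0.001, 0], 0, 255],
    [[0.012, 0.001, 0], 0, 255],
    [[0.014, 0.001, 0], 0, 255],
    [[0.015, 0.001, 0], 0, 255],
    [[0.015, 0.001, 0], 0, 255],
  ],
)

```text
clock: 7.45
eef_pos: [0.5985, 0.0079, 0.078]
tool_rot: [0.469, 0.529, -0.468, 0.531]
ft_force: [-0.7, 0.4, 4.9]
width: 0.0212
```

Run:
```python
from h import *
go([.5806,.146,.079],-82.8); print(bot.get_obs()['ft_torque'])
```

```text
t7.45 tcp [0.5985 0.0079 0.078 ] yaw -82.9 tiltx [ 0.003 -0.001 -1.   ] F [-0.7  0.4  4.9] w 0.0212
-> shift [-0.0013 -0.0008 -0.1393] turn -0.002
[ 0.04449313  0.21328902 -0.05191173]
```

Call:
arm_command(
  moves=[
    [[0, 0, -0.004], 0, 255],
    [[0, 0, -0.01], 0, 255],
    [[0, 0, -0.017], 0, 255],
    [[0, 0, -0.024], 0, 255],
    [[0, 0, -0.031], 0, 255],
    [[0, 0, -0.038], 0, 255],
    [[0, 0, -0.045], 0, 255],
    [[0, 0, -0.052], 0, 255],
    [[0, 0, -0.059], 0, 255],
    [[0, 0, -0.066], 0, 255],
    [[0, 0, -0.073], 0, 255],
    [[0, 0, -0.08], 0, 255],
  ],
)

```text
clock: 8.45
eef_pos: [0.5885, 0.0879, 0.0778]
tool_rot: [0.469, 0.529, -0.468, 0.531]
ft_force: [0.8, -5.2, 4.4]
width: 0.0211
```

Run:
```python
from h import *
go([.5806,.146,.0785],-82.8); print(bot.get_obs()['ft_torque'])
```

```text
t8.45 tcp [0.5885 0.0879 0.0778] yaw -82.9 tiltx [ 0.003 -0.001 -1.   ] F [ 0.8 -5.2  4.4] w 0.0211
-> shift [-0.0008 -0.0007 -0.0586] turn -0.002
[-1.1808754  -0.13052758  0.00846882]
```

Call:
arm_command(
  moves=[
    [[0, 0, -0.007], 0, 255],
    [[0, 0, -0.014], 0, 255],
    [[0, 0, -0.021], 0, 255],
    [[0, 0, -0.028], 0, 255],
    [[0, 0, -0.035], 0, 255],
    [[0, 0, -0.042], 0, 255],
    [[0, 0, -0.049], 0, 255],
    [[0, 0, -0.055], 0, 255],
    [[0, 0, -0.06], 0, 255],
    [[0, 0, -0.061], 0, 255],
    [[0, 0, -0.061], 0, 255],
  ],
)

```text
clock: 9.37
eef_pos: [0.5804, 0.15, 0.0776]
tool_rot: [0.468, 0.529, -0.468, 0.531]
ft_force: [0.4, -2.8, 4.9]
width: 0.0213
```

Run:
```python
from h import *
go([.5806,.146,.0785],-82.8); print(bot.get_obs()['ft_torque'])
```

```text
t9.37 tcp [0.5804 0.15   0.0776] yaw -82.9 tiltx [ 0.002 -0.001 -1.   ] F [ 0.4 -2.8  4.9] w 0.0213
-> shift [-0.0009 -0.0003  0.004 ] turn -0.001
[-0.73474553 -0.07753375  0.02923039]
```

Call:
arm_command(
  moves=[
    [[-0.02, 0, 0], 0, 255],
    [[-0.045, 0, 0], 0, 255],
    [[-0.06, 0, 0], 0, 255],
    [[-0.06, -0.015, 0.008], -0.1, 255],
    [[-0.06, -0.03, 0.017], -0.22, 255],
    [[-0.06, -0.045, 0.025], -0.34, 255],
    [[-0.06, -0.06, 0.034], -0.46, 255],
    [[-0.06, -0.075, 0.042], -0.58, 255],
    [[-0.06, -0.09, 0.05], -0.7, 255],
    [[-0.06, -0.105, 0.059], -0.82, 255],
    [[-0.06, -0.12, 0.067], -0.94, 255],
    [[-0.06, -0.135, 0.076], -1.06, 255],
  ],
)

```text
clock: 10.37
eef_pos: [0.4534, 0.06, 0.1366]
tool_rot: [0.133, 0.695, -0.132, 0.694]
ft_force: [0.0, -1.1, -3.1]
width: 0.0211
```

Run:
```python
from h import *
go([.4556,.0582,.11],-3); print(np.round(bot.get_obs()['joint_positions'],2))
```

```text
t10.37 tcp [0.4534 0.06   0.1366] yaw -21.7 tiltx [-0.002  0.002 -1.   ] F [ 0.  -1.1 -3.1] w 0.0211
-> shift [ 0.0266 -0.0009  0.0028] turn -0.326
[-0.24  0.55  0.07  2.15 -0.09  0.45  1.09]
```

Call:
arm_command(
  moves=[
    [[0, -0.001, 0.003], -0.1, 255],
    [[0.01, -0.001, 0.003], -0.2, 255],
    [[0.02, -0.001, 0.003], -0.3, 255],
    [[0.03, -0.001, 0.003], -0.326, 255],
    [[0.04, -0.001, 0.003], -0.326, 255],
    [[0.043, -0.001, 0.003], -0.326, 255],
    [[0.043, -0.001, 0.003], -0.326, 255],
    [[0.043, -0.001, 0.003], -0.326, 255],
  ],
)

```text
clock: 11.03
eef_pos: [0.4551, 0.0591, 0.0934]
tool_rot: [0.019, 0.708, -0.017, 0.706]
ft_force: [0.9, 0.3, -1.7]
width: 0.0215
```

Run:
```python
from h import *
go([.4556,.0582,.0785],-3)
o=bot.get_obs(); im,d=bot.get_image('wrist'); P=cloud('wrist',d,o)
m=film(im,P,'pink'); print(m.sum(),rect(P[m][:,:2]))
im,d=bot.get_image('side'); cv2.imwrite('pics/s3.png',cv2.resize(im[150:300,230:430],None,fx=4,fy=4,interpolation=2)[:600])
```

```text
t11.03 tcp [0.4551 0.0591 0.0934] yaw -2.9 tiltx [-0.003  0.002 -1.   ] F [ 0.9  0.3 -1.7] w 0.0215
-> shift [ 0.0149 -0.0009  0.0006] turn 0.001
12778 (array([0.4588, 0.1288]), array([189.1,  56.4]), 87.0)
```

View pics/s3.png

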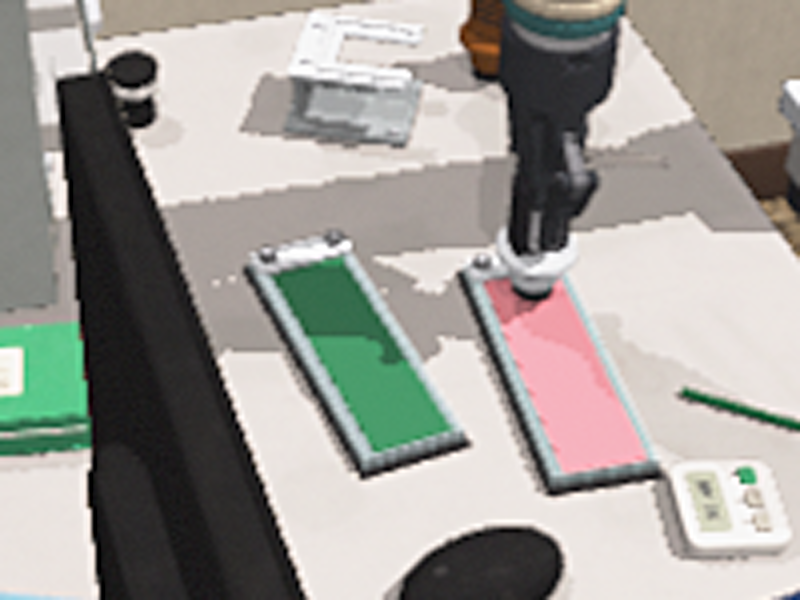

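The holder hovers upright over the pink clamped end, handle crosswise, and the wrist's film fit agrees with the earlier one. Pressing down.

Call:
arm_command(
  moves=[
    [[0.003, -0.002, 0], 0, 255],
    [[0.007, -0.002, 0], 0, 255],
    [[0.01, -0.002, 0], 0, 255],
    [[0.012, -0.002, 0], 0, 255],
    [[0.014, -0.002, 0], 0, 255],
    [[0.015, -0.002, 0], 0, 255],
    [[0.015, -0.002, 0], 0, 255],
  ],
)

```text
clock: 11.72
eef_pos: [0.4557, 0.0567, 0.079]
tool_rot: [0.019, 0.707, -0.018, 0.706]
ft_force: [-0.8, -0.8, 4.7]
width: 0.0214
```

Run:
```python
from h import *
go([.4624,.1972,.0785],-3)
```

```text
t11.72 tcp [0.4557 0.0567 0.079 ] yaw -3.0 tiltx [-0.002  0.002 -1.   ] F [-0.8 -0.8  4.7] w 0.0214
-> shift [ 0.0007  0.1407 -0.0006] turn 0.001
```

Call:
arm_command(
  moves=[
    [[0, 0.004, 0], 0, 255],
    [[0, 0.01, 0], 0, 255],
    [[0, 0.017, 0], 0, 255],
    [[0, 0.024, 0], 0, 255],
    [[0, 0.031, 0], 0, 255],
    [[0, 0.038, 0], 0, 255],
    [[0, 0.045, 0], 0, 255],
    [[0, 0.052, 0], 0, 255],
    [[0, 0.059, 0], 0, 255],
    [[0, 0.066, 0], 0, 255],
    [[0, 0.073, 0], 0, 255],
    [[0, 0.08, 0], 0, 255],
  ],
)

```text
clock: 12.72
eef_pos: [0.4597, 0.1373, 0.0791]
tool_rot: [0.019, 0.708, -0.018, 0.706]
ft_force: [0.3, -3.7, 4.1]
width: 0.0208
```

Run:
```python
from h import *
go([.4624,.1972,.0785],-3)
```

```text
t12.72 tcp [0.4597 0.1373 0.0791] yaw -3.0 tiltx [-0.002  0.002 -1.   ] F [ 0.3 -3.7  4.1] w 0.0208
-> shift [ 0.0007  0.06   -0.0004] turn 0.001
```

Call:
arm_command(
  moves=[
    [[0, 0.007, 0], 0, 255],
    [[0, 0.014, 0], 0, 255],
    [[0, 0.021, 0], 0, 255],
    [[0, 0.028, 0], 0, 255],
    [[0, 0.035, 0], 0, 255],
    [[0, 0.042, 0], 0, 255],
    [[0, 0.049, 0], 0, 255],
    [[0, 0.055, 0], 0, 255],
    [[0, 0.06, 0], 0, 255],
    [[0, 0.061, 0], 0, 255],
    [[0, 0.061, 0], 0, 255],
  ],
)

```text
clock: 13.63
eef_pos: [0.4629, 0.1994, 0.0792]
tool_rot: [0.019, 0.707, -0.017, 0.706]
ft_force: [-0.1, 0.4, 3.3]
width: 0.0214
```

Run:
```python
from h import *
go([.4624,.1972,.0785],-3); go([.5027,-.2042,.16],-34.7)
```

```text
t13.63 tcp [0.4629 0.1994 0.0792] yaw -2.9 tiltx [-0.001  0.003 -1.   ] F [-0.1  0.4  3.3] w 0.0214
-> shift [ 0.0007 -0.0022 -0.0004] turn 0.002
t13.63 tcp [0.4629 0.1994 0.0792] yaw -2.9 tiltx [-0.001  0.003 -1.   ] F [-0.1  0.4  3.3] w 0.0214
-> shift [-0.0821 -0.4008  0.06  ] turn 0.555
```

Call:
arm_command(
  moves=[
    [[-0.03, 0, 0], 0, 255],
    [[-0.065, 0, 0], 0, 255],
    [[-0.095, -0.01, 0], 0, 255],
    [[-0.1, -0.05, 0.007], 0.06, 255],
    [[-0.1, -0.09, 0.014], 0.12, 255],
    [[-0.1, -0.13, 0.02], 0.18, 255],
    [[-0.1, -0.17, 0.026], 0.24, 255],
    [[-0.1, -0.21, 0.032], 0.3, 255],
    [[-0.1, -0.25, 0.038], 0.36, 255],
    [[-0.1, -0.29, 0.044], 0.42, 255],
    [[-0.1, -0.33, 0.05], 0.48, 255],
    [[-0.1, -0.36, 0.055], 0.54, 255],
  ],
)

```text
clock: 14.63
eef_pos: [0.4994, -0.1668, 0.1776]
tool_rot: [0.208, 0.677, -0.207, 0.675]
ft_force: [0.4, 0.6, -2.3]
width: 0.0217
```

Run:
```python
from h import *
go([.5027,-.2042,.155],-34.7)
```

```text
t14.63 tcp [ 0.4994 -0.1668  0.1776] yaw -34.2 tiltx [-0.001  0.002 -1.   ] F [ 0.4  0.6 -2.3] w 0.0217
-> shift [ 0.0226 -0.0291  0.0237] turn 0.009
```

Call:
arm_command(
  moves=[
    [[0.005, -0.015, 0.012], 0, 255],
    [[0.015, -0.029, 0.024], 0, 255],
    [[0.025, -0.029, 0.024], 0, 255],
    [[0.035, -0.029, 0.024], 0, 255],
    [[0.035, -0.029, 0.024], 0, 255],
    [[0.035, -0.029, 0.024], 0, 255],
    [[0.035, -0.029, 0.024], 0, 255],
    [[0.035, -0.029, 0.024], 0, 255],
  ],
)

```text
clock: 15.3
eef_pos: [0.5035, -0.2033, 0.143]
tool_rot: [0.208, 0.676, -0.206, 0.676]
ft_force: [0.0, 0.3, -2.7]
width: 0.0212
```

Run:
```python
from h import *
go([.5027,-.2042,.0945],-34.7)
o=bot.get_obs(); im,d=bot.get_image('wrist'); s,ds=bot.get_image('side'); P=cloud('side',ds)
m=(np.hypot(P[...,0]-.508,P[...,1]+.206)<.075)&(P[...,2]>.055)&(P[...,2]<.068); print('fork side',m.sum(),rect(P[m][:,:2]))
c=np.hstack([im[60:260,200:440],cv2.resize(s[120:200,270:366],(240,200),interpolation=2)]); cv2.imwrite('pics/f1.png',cv2.resize(c,None,fx=1.6,fy=1.6,interpolation=2))
Q=cloud('wrist',d,o)
yaw=np.radians(-27); ex=np.array([np.cos(yaw),np.sin(yaw)]); ey=np.array([-ex[1],ex[0]])
m=(np.hypot(Q[...,0]-.508,Q[...,1]+.206)<.075)&(Q[...,2]>.054)&(Q[...,2]<.07); q=(Q[m][:,:2]-np.array([.508,-.2075]))
print('fork wrist',m.sum(),rect(Q[m][:,:2]))
for s0 in (-.03,-.02,-.01,0,.01,.02,.03):
    k=abs(q@ex-s0)<.003; y=np.sort(q[k]@ey); 
    if len(y)>10: g=np.diff(y); i=g.argmax(); print(s0,len(y),y[[0,-1]].round(4),'gap',y[i].round(4),y[i+1].round(4))
```

```text
t15.30 tcp [ 0.5035 -0.2033  0.143 ] yaw -34.1 tiltx [-0.     0.002 -1.   ] F [ 0.   0.3 -2.7] w 0.0212
-> shift [ 0.0485 -0.0013 -0.0001] turn 0.011
fork side 299 (array([ 0.5084, -0.2068]), array([88. , 94.9]), -26.0)
fork wrist 3324 (array([ 0.5071, -0.2086]), array([84.1, 93.2]), -26.4)
-0.03 401 [-0.0436  0.0403] gap -0.0235 0.0204
-0.02 391 [-0.0435  0.0405] gap -0.0234 0.0205
-0.01 312 [-0.0432  0.0403] gap -0.0236 0.0209
0 148 [-0.0431  0.0405] gap -0.033 0.0301
0.01 78 [-0.0431  0.0406] gap -0.039 0.0346
0.02 64 [-0.0431  0.0408] gap -0.0396 0.0364
0.03 43 [0.0355 0.0408] gap 0.0357 0.0363
```

View pics/f1.png

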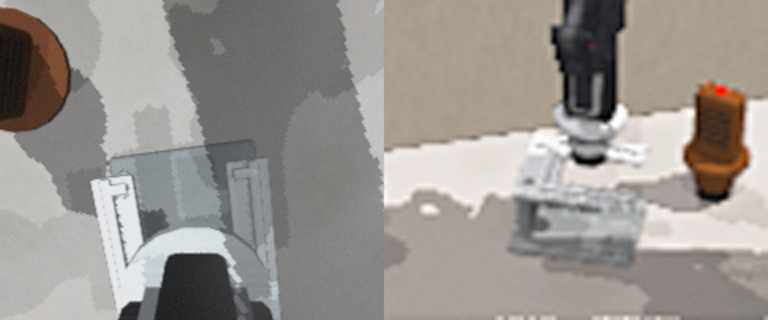

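Call:
arm_command(
  moves=[
    [[0.01, -0.001, 0], 0.011, 255],
    [[0.022, -0.001, 0], 0.011, 255],
    [[0.032, -0.001, 0], 0.011, 255],
    [[0.039, -0.001, 0], 0.011, 255],
    [[0.043, -0.001, 0], 0.011, 255],
    [[0.046, -0.001, 0], 0.011, 255],
    [[0.047, -0.001, 0], 0.011, 255],
    [[0.047, -0.001, 0], 0.011, 255],
  ],
)

```text
clock: 16.07
eef_pos: [0.5029, -0.2045, 0.096]
tool_rot: [0.212, 0.675, -0.21, 0.675]
ft_force: [1.1, 0.5, -2.6]
width: 0.0211
```

Run:
```python
from h import *
go([.5027,-.2042,.0945],-34.7)
```

```text
t16.07 tcp [ 0.5029 -0.2045  0.096 ] yaw -34.7 tiltx [-0.     0.002 -1.   ] F [ 1.1  0.5 -2.6] w 0.0211
-> shift [ 0.0015  0.0001 -0.0003] turn -0.001
```

Call:
arm_command(
  moves=[
    [[0.0005, 0, 0], 0, 255],
    [[0.001, 0, 0], 0, 255],
    [[0.0015, 0, 0], 0, 255],
    [[0.002, 0, 0], 0, 255],
    [[0.002, 0, 0], 0, 255],
  ],
)

```text
clock: 16.48
eef_pos: [0.5032, -0.2046, 0.0949]
tool_rot: [0.212, 0.675, -0.21, 0.675]
ft_force: [-0.8, 1.7, 5.0]
width: 0.0212
```

Run:
```python
from h import *
go([.5027,-.2042,.0945],-34.7)
```

```text
t16.48 tcp [ 0.5032 -0.2046  0.0949] yaw -34.7 tiltx [ 0.001  0.002 -1.   ] F [-0.8  1.7  5. ] w 0.0212
-> shift [ 0.0004  0.     -0.0006] turn -0.001
```

The load has transferred to the seat at the same height as at the pick. Releasing and retreating.

Call:
arm_command(
  moves=[
    [[0, 0, 0], 0, 120],
    [[0, 0, 0], 0, 60],
    [[0, 0, 0], 0, 0],
    [[0, 0, 0], 0, 0],
    [[0, 0, 0], 0, 0],
    [[0, 0, 0], 0, 0],
    [[0, 0, 0], 0, 0],
    [[0, 0, 0], 0, 0],
  ],
)

```text
clock: 17.15
eef_pos: [0.5032, -0.2046, 0.0949]
tool_rot: [0.212, 0.675, -0.21, 0.675]
ft_force: [-0.2, 0.3, 0.9]
width: 0.0852
```

Call:
arm_command(
  moves=[
    [[-0.01, 0, 0], 0, 0],
    [[-0.03, 0, 0], 0, 0],
    [[-0.06, 0, 0], 0, 0],
    [[-0.1, 0, 0], 0, 0],
    [[-0.14, 0, 0], 0, 0],
    [[-0.15, 0, 0], 0, 0],
    [[-0.15, 0.03, 0], 0, 0],
    [[-0.15, 0.07, 0], 0, 0],
    [[-0.15, 0.11, -0.01], 0, 0],
    [[-0.15, 0.15, -0.02], 0, 0],
    [[-0.15, 0.18, -0.02], 0, 0],
    [[-0.15, 0.18, -0.02], 0, 0],
  ],
)

```text
clock: 18.15
eef_pos: [0.5924, -0.0365, 0.2455]
tool_rot: [0.21, 0.675, -0.205, 0.677]
ft_force: [-0.1, 0.7, -0.5]
width: 0.0855
```

Run:
```python
from h import *
go([.5,-.2,.25])
s,ds=bot.get_image('side'); t,dt=bot.get_image('top')
for im,d,cam in((s,ds,'side'),(t,dt,'top')):
    P=cloud(cam,d); m=(np.hypot(P[...,0]-.5,P[...,1]+.2)<.05)&(P[...,2]>.115)&(P[...,2]<.14)
    if m.sum()>5: print(cam,m.sum(),rect(P[m][:,:2]),np.median(P[m][:,2]))
c=np.hstack([cv2.resize(s[110:210,250:380],(390,300),interpolation=2),cv2.resize(t[170:310,370:480],(390,496),interpolation=2)[:300]]); cv2.imwrite('pics/end.png',c)
```

```text
t18.15 tcp [ 0.5924 -0.0365  0.2455] yaw -34.1 tiltx [ 0.004  0.007 -1.   ] F [-0.1  0.7 -0.5] w 0.0855
-> shift [-0.0061 -0.1871  0.0153] turn 0.000
side 86 (array([ 0.5028, -0.2021]), array([25.9, 40.7]), -26.5) 0.12420950445120749
top 177 (array([ 0.5038, -0.2045]), array([22. , 40.2]), -34.6) 0.12673004275567967
```

View pics/end.png

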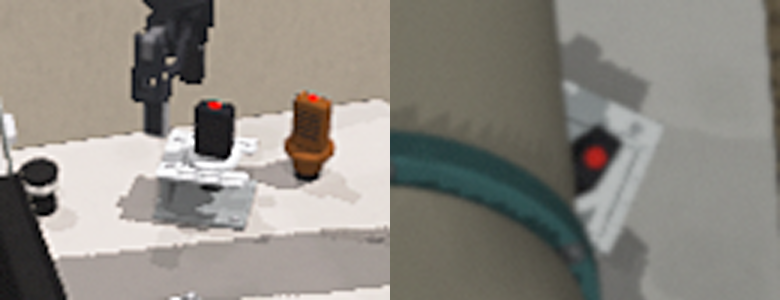

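The holder stands upright in the fork, its top at the same height as at the start (0.1267 m against 0.1266 m). The brown look-alike and the eyepiece haven't moved. I'll let the arm settle and hand in.

Call:
arm_command(
  moves=[
    [[0, 0, 0], 0, 0],
    [[0, 0, 0], 0, 0],
    [[0, 0, 0], 0, 0],
  ],
)

```text
clock: 18.5
eef_pos: [0.5888, -0.0457, 0.2455]
tool_rot: [0.211, 0.675, -0.21, 0.675]
ft_force: [-0.5, -0.7, -0.1]
width: 0.0853
```

```bash
python3 -c "
from h import *
print(bot.finish_job())"
```

```text
the job is handed in; nothing more can be done
None
```

I lapped the specimen with one stroke on green, handle in line, then one on pink, handle crosswise. I then hung the holder back upright in the fork stand and handed in at 18.5 s. `finish_job` gives no verdict.

- **Green stroke:** it ran from about 1 mm inside the start point to about 4 mm past the end point, still on the film. My first touch-down there came about 7 mm too close to the clamp bar. I lifted off and set it down again before stroking, so that brief contact is the one blemish.
- **Pink stroke:** it ran from about 1 mm before the start point to about 2 mm past the end point.
- **Pressing:** I estimate the spring was compressed about 4.5 to 6 mm on both strips. The readings between steps stayed steady, with no sign of lift-off or of reaching the 10 mm stop.
- **Return to the fork:** the lowered holder met the seat at the pick-up height. In the last pictures it stands upright, its handle top at 126.7 mm against 126.6 mm before.
- **Camera disagreement:** in that check the side view read the handle's direction about 8° off the top view. It covered few pixels, and the top view matched the pick-up angle.
- **Bystanders:** the eyepiece and the brown look-alike look unmoved in the last picture. I did not recheck the bottle and dish, but the arm did not go near them.

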